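# Level the toy balance with stacking rings

### The job

The purple sorting cube in one pan of the toy balance weighs 140 g. Make the beam level by putting two of the three silicone rings into the empty pan (red 100 g, yellow 70 g, blue 40 g), let go of them, and leave the ring you do not need where it lies on the bench.

Things in the scene. Friction and masses are not known exactly. Their poses are not given: they have to be found in the camera images.
- ring_red_c (a point): centre (half-way up) of the red silicone ring, 100 g: a thick flat ring with straight outer wall, outer diameter 62 mm, hole 24 mm, 32 mm high, lying flat on the bench (bench top at z = 0); grasp it across its outside; its z axis is the ring's axis
- ring_yellow_c (a point): centre of the yellow silicone ring, 70 g: the same kind, outer diameter 54 mm, hole 24 mm, 32 mm high, lying flat on the bench
- ring_blue_c (a point): centre of the blue silicone ring, 40 g: the same kind, outer diameter 44 mm, hole 20 mm, 32 mm high, lying flat on the bench
- empty_pan (a point): mid floor of the empty white pan: 150 mm along x, 120 along y (beam direction, +y to the post), rim 5 mm above floor, z up. It moves only vertically and stays horizontal; load position in it does not matter. Floor is 102 mm above bench at start (upper stop, until both right rings are in), 84 level, 66 lower stop; 10 g off = 6 mm. Cube (70 mm, top at 136 mm) is in the other pan, 280 mm along +y

How it is judged:
By the outcome, as a careful person would: the job done as asked, in the order asked, and still so for the second after the job is handed in, with the robot touching nothing.
It also fails if it takes over 61 s, if anything falls off the work surface, if the arm or the gripper's body presses on something with over 40 N, if the wrist force passes 120 N, or if a joint passes its speed limit or range.

### The arm

A 6-joint arm with a two-finger parallel gripper is mounted at the origin on the work surface. World frame = base frame: x ahead of the robot, y to its left, z up, the work surface at z = 0. Lengths are in mm, angles in rad, forces in N, time in s.
With the tool pointing down it reaches from about 300 to 775 mm from the base axis. Payload 14.6 kg.
Tool frame: the origin (TCP) lies midway between the tips of the shut fingers; the grasp point (between the pads) lies 19 mm behind it; z points along the fingers, y is the direction in which the jaws open and shut (so a half turn about z gives the same grasp; the last joint's range is limited). The gripper opens to 94 mm and grips with 3 to 60 N. Pads are 16 mm wide; open, the fingers measure 119 mm over their backs; the gripper's body (75 mm by 177 mm) begins 78 mm behind the grasp point.
Start: joints at [-1.333, 0.3, 1.521, -0, 1.321, -0.067], TCP at [165.049, -524.641, 205.446] pointing down, gripper open.
Joint ranges: [-3.03, 3.03], [-0.79, 2.21], [0.23, 2.52], [-1.04, 4.18], [0, 3.07], [-2.55, 2.55]. Speed limits (rad/s): [2.22, 2.22, 2.57, 3.14, 3.14, 3.14].

### API

Orientations are given as [roll, pitch, yaw] about the fixed x, y, z axes, in that order (R = Rz(yaw) Ry(pitch) Rx(roll)).
In Python, from cell import manip gives the robot as it stands.
- The arm moves only by the tool play_rows, never from a script. Its argument "commands" is a list of rows, each an object of numbers: "x", "y", "z": the shift along the tool's x, y, z in m; "wx", "wy", "wz": the turn, a rotation vector about the tool's x, y, z in degrees; "grip": the opening, from 0 (shut) to 1 (fully open). In form: [{"x": .., "y": .., "z": .., "wx": .., "wy": .., "wz": .., "grip": ..}, ...]. A call has 1 to 20 rows; each row shifts and turns the commanded pose from where the row before left it, along the tool's axes as they then stand; what a row does not reach is not made up. A row lasts 1/8 s, in which the tool goes at most 62.5 mm and 10.7 degrees, less where a joint would pass 70% of its speed; a pose out of reach is approached as far as the arm can. A call is refused whole if a number of a shift passes 0.0625 or a number of a turn 10.7, either way. A call with a gripper value outside its range is refused whole. The fingers move at their own pace and stop on an object; "squeeze" is the grip in N (left out, the last holds). Time passes only in rows, so rows that do not move let the fingers close. It gives the time, the measured TCP pose, the force and the opening at its end, in the units of the state.
- manip.read_state(): the state, without advancing time (a new reading comes with each control period).
- manip.camera(name): name is "scene" or "top" or "wrist"; returns (picture, depth): 384x512x3 uint8, red, green, blue; 384x512 float32, mm along the optical axis (not along the pixel's ray), 0 where there is no reading.
- manip.camera_info(name): a dict with "intrinsics" (3x3 intrinsics, pixels), "camera_from_world" (4x4, takes a point from world to camera coordinates); the wrist camera has in their place "tool_from_camera" (4x4, takes a point from camera to tool coordinates, whose origin is the TCP and whose axes are the flange's). Camera axes: x right, y up, looking along -z (the intrinsics and any distortion apply to the point x, -y, -z); pixel columns grow to the right and rows downward; lengths in mm; the calibration is good to about 2 mm. The wrist camera is an equidistant fisheye: a pixel r from the principal point sees the ray r / f radians off the axis. A picture is of the moment at which its call begins: read the wrist's pose just before it. camera_info takes no time and is no camera call.
- manip.sign_off(): hands the job in, once; it reports no verdict.
The state is a dict: "clock": time; "joints": joint angles; "qd": joint speeds; "effort": joint torques, N m; "eef_pos": TCP position; "eef_rot": TCP orientation; "wrist_force": force on the tool from outside, world axes, zero at the start; "moment": the same for the moment, N m; "finger_gap": finger opening in mm.
Only numpy, scipy, OpenCV 4.12 (cv2) and the standard library are available. Lean on these libraries where they do the work, as an engineer would, in place of code of your own. Each camera call takes 0.05 s, during which the arm holds its last target.

## Working session

There is one attempt and no reset: what is moved stays moved. The work goes in short steps, Python scripts to look and compute and a tool call to move; the robot and the scene stay as the last step left them, time stands still between calls to the robot, and variables do not carry over. Pictures are saved under pics/ and viewed, and the job is handed in when it is done.

Besides the shell and the picture viewer there is one more tool, called as name(argument=value, ...), one argument or row to a line, values as JSON. play_rows: Moves the arm, as the interface text tells. Its arguments: {"type":"object","properties":{"commands":{"type":"array"},"squeeze":{"type":"number"}},"required":["commands"]}

```bash
mkdir -p pics; ls; python3 - <<'E'
from cell import manip
import cv2,numpy as np
s=manip.read_state();print({k:np.round(v,3).tolist() for k,v in s.items()})
for n in("top","scene"):
    p,d=manip.camera(n);np.savez(f"{n}0.npz",p=p,d=d);cv2.imwrite(f"pics/{n}0.png",p[...,::-1])
    i=manip.camera_info(n);print(n,{k:np.round(v,4).tolist() if not isinstance(v,str) else v for k,v in i.items()})
E
```

```text
pics
{'clock': 0.0, 'joints': [-1.333, 0.3, 1.522, -0.0, 1.321, -0.067], 'qd': [-0.0, 0.001, -0.0, -0.001, 0.001, -0.001], 'effort': [0.003, -53.18, -35.273, 0.071, 0.024, -0.0], 'eef_pos': [164.971, -524.4, 204.887], 'eef_rot': [-3.14, -0.0, 0.305], 'wrist_force': [-0.021, -0.55, 1.311], 'moment': [0.024, -0.002, -0.058], 'finger_gap': 94.184}
top {'intrinsics': [[386.2868, 0.0, 255.6182], [0.0, 386.2868, 192.1676], [0.0, 0.0, 1.0]], 'camera_from_world': [[0.0692, -0.9976, 0.0013, -23.2345], [0.9714, 0.0676, 0.2276, -556.068], [-0.2271, -0.0145, 0.9738, -926.6298], [0.0, 0.0, 0.0, 1.0]]}
scene {'intrinsics': [[379.0892, 0.0, 258.9147], [0.0, 379.0892, 191.4438], [0.0, 0.0, 1.0]], 'camera_from_world': [[0.8302, 0.5572, -0.0174, -453.7416], [-0.4136, 0.6366, 0.6509, 173.6865], [0.3737, -0.5332, 0.759, -1413.4769], [0.0, 0.0, 0.0, 1.0]]}
```

View pics/top0.png

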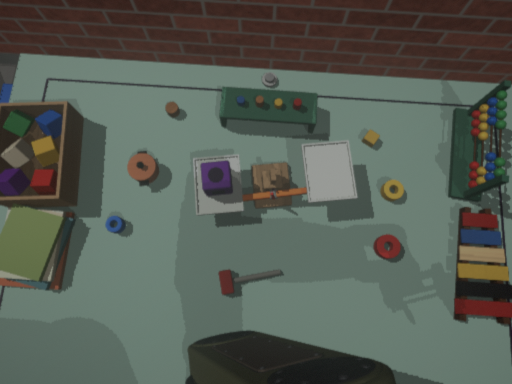

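View pics/scene0.png

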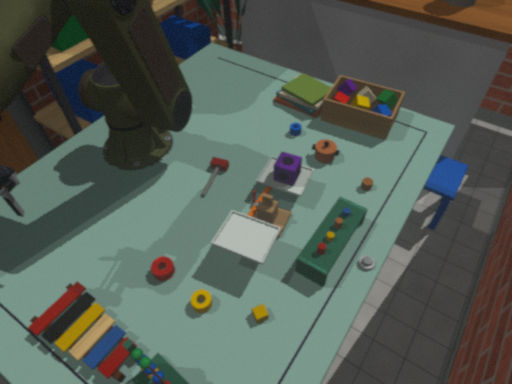

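The top view shows the red ring near (388,247), yellow near (393,190), blue near (115,225) and the empty pan near (329,171). Red and blue make 140 g, so yellow stays on the bench. Next I measure positions.

```bash
cat > h.py <<'E'
import numpy as np,cv2
from cell import manip
def pts(n,d):
    i=manip.camera_info(n);K=np.array(i["intrinsics"]);T=np.linalg.inv(np.array(i["camera_from_world"]))
    v,u=np.mgrid[:384,:512]
    x=(u-K[0,2])/K[0,0]*d;y=(v-K[1,2])/K[1,1]*d
    return np.stack([x,-y,-d,np.ones_like(d)],-1)@T.T[:,:3]
def rings(p,d,n):
    W=pts(n,d);hsv=cv2.cvtColor(p,cv2.COLOR_RGB2HSV);h,s,v=[hsv[...,k].astype(int) for k in range(3)]
    out={}
    for nm,m in {"red":((h<6)|(h>174)),"yel":(h>20)&(h<32),"blue":(h>105)&(h<125)}.items():
        m=(m&(s>140)&(v>50)).astype(np.uint8)
        N,L,st,c=cv2.connectedComponentsWithStats(m)
        for k in range(1,N):
            if st[k,4]>60:
                w=W[(L==k)&(d>0)]
                t=w[np.abs(w[:,2]-32)<5]
                if len(t)>20: print(nm,np.round(c[k]),st[k,4],"top n",len(t),"mid",np.round((t[:,:2].min(0)+t[:,:2].max(0))/2,1),"ext",np.round(np.ptp(t[:,:2],axis=0),1),"z",np.round(np.median(t[:,2]),1))
    return W
E
python3 - <<'E'
from h import *
for n in("top","scene"):
    z=np.load(n+"0.npz");print(n);W=rings(z["p"],z["d"],n)
    if n=="top":
        for u,v in[(329,171),(310,150),(345,150),(312,192),(348,192),(218,188),(215,176),(272,180),(290,193),(262,195),(270,105)]:print((u,v),np.round(W[v,u],1))
    m=(np.abs(W[...,2]-104)<7)&(z["p"].min(-1)>110)
    w=W[m];w=w[(w[:,0]>300)&(w[:,0]<800)&(w[:,1]<-60)&(w[:,1]>-400)];print("pan",len(w),np.percentile(w,[1,50,99],axis=0).round(1).tolist())
    N,L,st,c=cv2.connectedComponentsWithStats(m.astype(np.uint8));k=1+np.argmax(st[1:,4]);print(c[k],st[k]);
    r=cv2.minAreaRect(W[L==k][:,:2].astype(np.float32));print(r)
E
```

```text
top
red [479. 220.] 468 top n 123 mid [ 531.1 -568.8] ext [39.2 89.3] z 36.2
red [388. 246.] 369 top n 355 mid [ 445.8 -332.3] ext [57.  59.4] z 32.0
red [483. 308.] 843 top n 214 mid [ 310.2 -564.5] ext [ 37.1 138.8] z 36.2
yel [371. 136.] 83 top n 77 mid [ 742.8 -289.5] ext [33.9 32.8] z 30.4
yel [393. 189.] 204 top n 202 mid [ 596.8 -347.4] ext [48.8 49.5] z 32.2
yel [482. 271.] 717 top n 170 mid [ 398.5 -569.1] ext [ 37.2 124. ] z 36.1
blue [114. 224.] 134 top n 130 mid [455.  378.2] ext [39.6 38.9] z 31.8
blue [483. 237.] 409 top n 110 mid [ 486.2 -571.1] ext [31.7 94.2] z 36.2
(329, 171) [ 614.8 -164.5  100.5]
(310, 150) [ 666.  -114.7  102.8]
(345, 150) [ 672.4 -203.1  102.2]
(312, 192) [ 558.1 -124.1  100. ]
(348, 192) [ 563.5 -212.2  102.9]
(218, 188) [543.9 104.5 134.2]
(215, 176) [571.9 113.9 138.5]
(272, 180) [577.2 -23.2 117.2]
(290, 193) [559.8 -72.6  66.3]
(262, 195) [552.1  -1.5  55.1]
(270, 105) [796.9  -6.7  72.2]
pan 2763 [[538.2, -225.6, 98.7], [613.0, -162.7, 102.6], [690.3, -97.5, 109.6]]
[328.43865364 171.33912414] [ 301  141   56   61 2763]
((614.6250610351562
[... 282 characters left out ...]
 ext [ 41.3 147. ] z 35.8
red [114. 360.] 486 top n 251 mid [ 528.2 -570.4] ext [40.4 85.2] z 35.7
yel [201. 300.] 327 top n 242 mid [ 600.5 -350.5] ext [51.1 51.8] z 30.9
yel [ 79. 327.] 784 top n 445 mid [ 395.2 -569.5] ext [ 44.1 124.2] z 35.8
yel [260. 312.] 165 top n 129 mid [ 746.9 -294.7] ext [36.4 41.2] z 29.0
blue [295. 127.] 79 top n 50 mid [457.9 377.3] ext [37.7 45.2] z 30.0
blue [104. 347.] 603 top n 307 mid [ 487.  -569.5] ext [33.8 97.4] z 35.8
pan 2131 [[537.9, -227.5, 97.7], [617.0, -163.9, 101.3], [693.2, -98.6, 108.2]]
[246.11919287 235.88221492] [ 211  210   70   53 2131]
((614.7713012695312, -163.12420654296875), (152.45156860351562, 122.68389129638672), 9.3239164352417)
```

```bash
python3 - <<'E'
from h import *
z=np.load("top0.npz");W=pts("top",z["d"])
a=np.radians(9.3);X=np.array([np.cos(a),np.sin(a)]);Y=np.array([-np.sin(a),np.cos(a)])
for nm,c,e in[("red",(447,-333.5),(50,105)),("blue",(456,378),(50,105)),("panR",(615-37,-163-6),(60,110)),("panB",(615+39,-163+6),(60,110))]:
    r=W[...,:2]-c;m=(np.abs(r@X)<e[0])&(np.abs(r@Y)<e[1])&(z["d"]>0);print(nm,"max z",W[m][:,2].max().round(1),np.percentile(W[m][:,2],99).round(1))
r=W[...,:2]-(590,-20);m=(np.abs(r[...,0])<150)&(np.abs(r[...,1])<250);print("balance max z",W[m][:,2].max())
r=W[...,:2]-(500,100);m=(np.abs(r[...,0])<100)&(np.abs(r[...,1])<500);print("path max z",W[m][:,2].max())
c=np.array([615,-163]);print("red place",c-37*X,"blue place",c+40*X)
E
```

```text
red max z 37.8 34.8
blue max z 36.3 33.4
panR max z 111.3 108.6
panB max z 111.3 109.2
balance max z 140.8392501784441
path max z 140.8392501784441
red place [ 578.48633849 -168.97934138] blue place [ 654.47422866 -156.53584716]
```

play_rows(
  commands=[
    {"wz": 8.2, "grip": 1},
    {"x": 0.0386, "y": -0.0179},
    {"x": 0.0386, "y": -0.0179},
    {"x": 0.0386, "y": -0.0179},
    {"x": 0.0386, "y": -0.0179},
    {"x": 0.0386, "y": -0.0179},
    {"x": 0.0386, "y": -0.0179},
    {"x": 0.0386, "y": -0.0179},
    {"x": 0.0386, "y": -0.0179},
    {},
    {},
  ],
  squeeze=15,
)

```text
$.commands[0]: bad value
```

play_rows(
  commands=[
    {"x": 0.0, "y": 0.0, "z": 0.0, "wx": 0.0, "wy": 0.0, "wz": 8.2, "grip": 1.0},
  ],
  squeeze=15,
)

```text
clock: 0.22
eef_pos: [165.0, -524.5, 205.1]
eef_rot: [-3.141, 0.0, 0.159]
wrist_force: [-0.5, 0.3, 0.1]
finger_gap: 93.7
```

play_rows(
  commands=[
    {"x": 0.0386, "y": -0.0179, "z": 0.0, "wx": 0.0, "wy": 0.0, "wz": 0.0, "grip": 1.0},
    {"x": 0.0386, "y": -0.0179, "z": 0, "wx": 0, "wy": 0, "wz": 0, "grip": 1},
    {"x": 0.0386, "y": -0.0179, "z": 0, "wx": 0, "wy": 0, "wz": 0, "grip": 1},
    {"x": 0.0386, "y": -0.0179, "z": 0, "wx": 0, "wy": 0, "wz": 0, "grip": 1},
    {"x": 0.0386, "y": -0.0179, "z": 0, "wx": 0, "wy": 0, "wz": 0, "grip": 1},
    {"x": 0.0386, "y": -0.0179, "z": 0, "wx": 0, "wy": 0, "wz": 0, "grip": 1},
    {"x": 0.0386, "y": -0.0179, "z": 0, "wx": 0, "wy": 0, "wz": 0, "grip": 1},
    {"x": 0.0386, "y": -0.0179, "z": 0, "wx": 0, "wy": 0, "wz": 0, "grip": 1},
    {"x": 0, "y": 0, "z": 0, "wx": 0, "wy": 0, "wz": 0, "grip": 1},
    {"x": 0, "y": 0, "z": 0, "wx": 0, "wy": 0, "wz": 0, "grip": 1},
  ],
)

```text
clock: 1.48
eef_pos: [446.4, -333.7, 205.1]
eef_rot: [-3.141, 0.001, 0.162]
wrist_force: [0.2, -0.3, -0.7]
finger_gap: 94.1
```

```bash
cat >> h.py <<'E'
from scipy.spatial.transform import Rotation as R
def wrist(name):
    s=manip.read_state();p,d=manip.camera("wrist");i=manip.camera_info("wrist")
    cv2.imwrite(f"pics/{name}.png",p[...,::-1])
    K=np.array(i["intrinsics"]);T=np.array(i["tool_from_camera"])
    v,u=np.mgrid[:384,:512];a=(u-K[0,2])/K[0,0];b=(v-K[1,2])/K[1,1];th=np.hypot(a,b)+1e-9
    k=np.tan(np.minimum(th,1.45))/th
    C=np.stack([a*k*d,-b*k*d,-d,np.ones_like(d)],-1)@T.T[:,:3]
    return p,d,C@R.from_euler("xyz",s["eef_rot"]).as_matrix().T+s["eef_pos"]
def find(p,d,W,col,zt,tol=6):
    hsv=cv2.cvtColor(p,cv2.COLOR_RGB2HSV);h,s=hsv[...,0].astype(int),hsv[...,1]
    m={"red":((h<6)|(h>174)),"yel":(h>20)&(h<32),"blue":(h>105)&(h<125)}[col]&(s>130)&(np.abs(W[...,2]-zt)<tol)&(d>0)
    N,L,st,c=cv2.connectedComponentsWithStats(m.astype(np.uint8))
    for k in range(1,N):
        if st[k,4]>100:
            t=W[L==k];print(col,c[k].round(),st[k,4],cv2.minEnclosingCircle(t[:,:2].astype(np.float32)),t[:,2].mean().round(1))
E
python3 - <<'E'
from h import *
p,d,W=wrist("w1");find(p,d,W,"red",32)
E
```

```text
red [439. 144.] 1219 ((531.7163696289062, -569.3170166015625), 46.70527648925781) 36.8
red [259. 173.] 1625 ((448.64141845703125, -335.7978210449219), 30.89016342163086) 30.9
red [  8. 206.] 386 ((331.9012451171875, 71.1822738647461), 30.5281982421875) 31.1
```

View pics/w1.png

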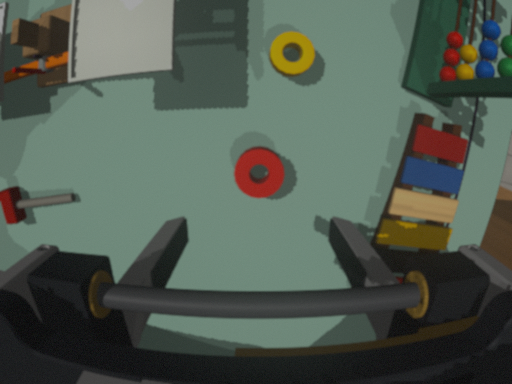

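The wrist view shows the red ring at (259,173), centred between the open fingers. I descend and grip it.

play_rows(
  commands=[
    {"x": 0.0013, "y": 0.0015, "z": 0.04, "wx": 0, "wy": 0, "wz": 0, "grip": 1},
    {"x": 0, "y": 0, "z": 0.04, "wx": 0, "wy": 0, "wz": 0, "grip": 1},
    {"x": 0, "y": 0, "z": 0.04, "wx": 0, "wy": 0, "wz": 0, "grip": 1},
    {"x": 0, "y": 0, "z": 0.04, "wx": 0, "wy": 0, "wz": 0, "grip": 1},
    {"x": 0, "y": 0, "z": 0.02, "wx": 0, "wy": 0, "wz": 0, "grip": 1},
    {"x": 0, "y": 0, "z": 0.014, "wx": 0, "wy": 0, "wz": 0, "grip": 1},
    {"x": 0, "y": 0, "z": 0.006, "wx": 0, "wy": 0, "wz": 0, "grip": 1},
    {"x": 0, "y": 0, "z": 0, "wx": 0, "wy": 0, "wz": 0, "grip": 0.6},
    {"x": 0, "y": 0, "z": 0, "wx": 0, "wy": 0, "wz": 0, "grip": 0.5},
    {"x": 0, "y": 0, "z": 0, "wx": 0, "wy": 0, "wz": 0, "grip": 0.5},
    {"x": 0, "y": 0, "z": 0, "wx": 0, "wy": 0, "wz": 0, "grip": 0.5},
    {"x": 0, "y": 0, "z": 0, "wx": 0, "wy": 0, "wz": 0, "grip": 0.5},
  ],
  squeeze=12,
)

```text
clock: 3.02
eef_pos: [448.5, -335.0, 5.9]
eef_rot: [3.141, -0.0, 0.162]
wrist_force: [-1.8, 1.6, 5.6]
finger_gap: 63.1
```

play_rows(
  commands=[
    {"x": 0, "y": 0, "z": -0.01, "wx": 0, "wy": 0, "wz": 0, "grip": 0.4},
    {"x": 0, "y": 0, "z": -0.03, "wx": 0, "wy": 0, "wz": 0, "grip": 0.4},
    {"x": 0, "y": 0, "z": -0.04, "wx": 0, "wy": 0, "wz": 0, "grip": 0.4},
    {"x": 0, "y": 0, "z": -0.04, "wx": 0, "wy": 0, "wz": 0, "grip": 0.4},
    {"x": 0, "y": 0, "z": -0.04, "wx": 0, "wy": 0, "wz": 0, "grip": 0.4},
    {"x": 0, "y": 0, "z": -0.034, "wx": 0, "wy": 0, "wz": 0, "grip": 0.4},
    {"x": 0.031, "y": -0.0286, "z": 0, "wx": 0, "wy": 0, "wz": 0, "grip": 0.4},
    {"x": 0.031, "y": -0.0286, "z": 0, "wx": 0, "wy": 0, "wz": 0, "grip": 0.4},
    {"x": 0.031, "y": -0.0286, "z": 0, "wx": 0, "wy": 0, "wz": 0, "grip": 0.4},
    {"x": 0.031, "y": -0.0286, "z": 0, "wx": 0, "wy": 0, "wz": 0, "grip": 0.4},
    {"x": 0.031, "y": -0.0286, "z": 0, "wx": 0, "wy": 0, "wz": 0, "grip": 0.4},
    {"x": 0, "y": 0, "z": 0, "wx": 0, "wy": 0, "wz": 0, "grip": 0.4},
    {"x": 0, "y": 0, "z": 0, "wx": 0, "wy": 0, "wz": 0, "grip": 0.4},
  ],
)

```text
clock: 4.65
eef_pos: [577.9, -169.0, 199.6]
eef_rot: [3.142, 0.0, 0.162]
wrist_force: [-0.5, -0.1, -0.3]
finger_gap: 62.8
```

```bash
python3 - <<'E'
from h import *
p,d,W=wrist("w2");print(manip.read_state()["finger_gap"])
for z in(130,150,170,190,210,225):
    m=(np.abs(W[...,2]-z)<10)&(p[...,0]>90)&(p[...,1]<70); t=W[m]; print(z,len(t), t.mean(0).round() if len(t) else "")
v=W[40:160,120:400];k=v[(np.abs(v[...,2]-104)<8)&(p[40:160,120:400].min(-1)>110)]
if len(k)>100: print("pan",cv2.minAreaRect(k[:,:2].astype(np.float32)),np.median(k[:,2]))
E
```

```text
62.97266437531303
130 0 
150 0 
170 0 
190 47 [ 600. -165.  199.]
210 417 [ 603. -158.  211.]
225 6487 [ 581. -169.  224.]
pan ((649.7345581054688, -158.35391235351562), (81.92320251464844, 121.01844024658203), 9.236539840698242) 101.52612277819878
```

View pics/w2.png

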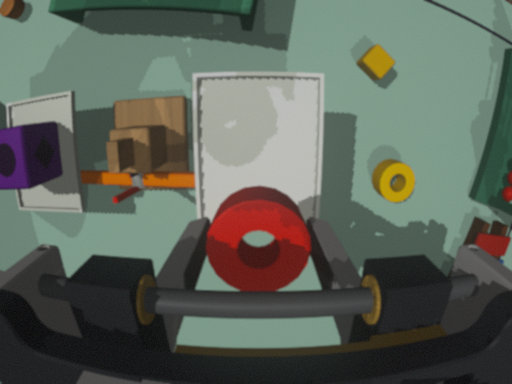

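Red is held at (258,240) above the near half of the pan. I lower and release.

play_rows(
  commands=[
    {"x": 0, "y": 0, "z": 0.03, "wx": 0, "wy": 0, "wz": 0, "grip": 0.4},
    {"x": 0, "y": 0, "z": 0.03, "wx": 0, "wy": 0, "wz": 0, "grip": 0.4},
    {"x": 0, "y": 0, "z": 0.02, "wx": 0, "wy": 0, "wz": 0, "grip": 0.4},
    {"x": 0, "y": 0, "z": 0.008, "wx": 0, "wy": 0, "wz": 0, "grip": 0.4},
    {"x": 0, "y": 0, "z": 0.003, "wx": 0, "wy": 0, "wz": 0, "grip": 0.4},
    {"x": 0, "y": 0, "z": 0.0006, "wx": 0, "wy": 0, "wz": 0, "grip": 0.4},
    {"x": 0, "y": 0, "z": 0, "wx": 0, "wy": 0, "wz": 0, "grip": 0.4},
    {"x": 0, "y": 0, "z": 0, "wx": 0, "wy": 0, "wz": 0, "grip": 0.4},
  ],
)

```text
clock: 5.7
eef_pos: [578.4, -168.8, 108.3]
eef_rot: [3.141, -0.001, 0.162]
wrist_force: [1.3, 0.1, -0.5]
finger_gap: 62.8
```

play_rows(
  commands=[
    {"x": 0, "y": 0, "z": 0, "wx": 0, "wy": 0, "wz": 0, "grip": 0.7},
    {"x": 0, "y": 0, "z": 0, "wx": 0, "wy": 0, "wz": 0, "grip": 0.74},
    {"x": 0, "y": 0, "z": 0, "wx": 0, "wy": 0, "wz": 0, "grip": 0.78},
    {"x": 0, "y": 0, "z": 0, "wx": 0, "wy": 0, "wz": 0, "grip": 0.78},
    {"x": 0, "y": 0, "z": 0, "wx": 0, "wy": 0, "wz": 0, "grip": 0.78},
    {"x": 0, "y": 0, "z": -0.01, "wx": 0, "wy": 0, "wz": 0, "grip": 0.78},
    {"x": 0, "y": 0, "z": -0.03, "wx": 0, "wy": 0, "wz": 0, "grip": 0.78},
    {"x": 0, "y": 0, "z": -0.04, "wx": 0, "wy": 0, "wz": 0, "grip": 0.78},
    {"x": 0, "y": 0, "z": -0.04, "wx": 0, "wy": 0, "wz": 0, "grip": 0.78},
    {"x": 0, "y": 0, "z": -0.04, "wx": 0, "wy": 0, "wz": 0, "grip": 0.78},
    {"x": 0, "y": 0, "z": -0.04, "wx": 0, "wy": 0, "wz": 0, "grip": 0.78},
    {"x": 0, "y": 0, "z": 0, "wx": 0, "wy": 0, "wz": 0, "grip": 0.78},
    {"x": 0, "y": 0, "z": 0, "wx": 0, "wy": 0, "wz": 0, "grip": 0.78},
  ],
)

```text
clock: 7.32
eef_pos: [578.0, -168.7, 307.4]
eef_rot: [-3.141, 0.001, 0.162]
wrist_force: [-0.6, 0.2, -0.7]
finger_gap: 73.5
```

```bash
python3 - <<'E'
from h import *
p,d,W=wrist("w3");find(p,d,W,"red",134,8)
E
```

```text
red [258. 174.] 1619 ((578.8956298828125, -170.47811889648438), 30.644447326660156) 133.0
```

View pics/w3.png

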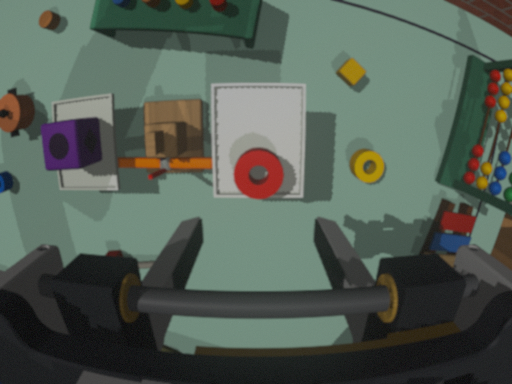

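Red lies in the pan at (258,174). Next, the blue ring.

play_rows(
  commands=[
    {"x": -0.0023, "y": -0.02, "z": 0, "wx": 0, "wy": 0, "wz": 0, "grip": 0.8},
    {"x": -0.0023, "y": -0.04, "z": 0, "wx": 0, "wy": 0, "wz": 0, "grip": 0.8},
    {"x": -0.0023, "y": -0.05, "z": 0, "wx": 0, "wy": 0, "wz": 0, "grip": 0.8},
    {"x": -0.0023, "y": -0.05, "z": 0, "wx": 0, "wy": 0, "wz": 0, "grip": 0.8},
    {"x": -0.0023, "y": -0.05, "z": 0, "wx": 0, "wy": 0, "wz": 0, "grip": 0.8},
    {"x": -0.0023, "y": -0.05, "z": 0, "wx": 0, "wy": 0, "wz": 0, "grip": 0.8},
    {"x": -0.0023, "y": -0.05, "z": 0, "wx": 0, "wy": 0, "wz": 0, "grip": 0.8},
    {"x": -0.0023, "y": -0.05, "z": 0, "wx": 0, "wy": 0, "wz": 0, "grip": 0.8},
    {"x": -0.0023, "y": -0.05, "z": 0, "wx": 0, "wy": 0, "wz": 0, "grip": 0.8},
    {"x": -0.0023, "y": -0.05, "z": 0, "wx": 0, "wy": 0, "wz": 0, "grip": 0.8},
    {"x": -0.0023, "y": -0.05, "z": 0.03, "wx": 0, "wy": 0, "wz": 0, "grip": 0.8},
    {"x": -0.0023, "y": -0.03, "z": 0.04, "wx": 0, "wy": 0, "wz": 0, "grip": 0.8},
    {"x": -0.002, "y": -0.0192, "z": 0.03, "wx": 0, "wy": 0, "wz": 0, "grip": 0.8},
    {"x": 0, "y": 0, "z": 0, "wx": 0, "wy": 0, "wz": 0, "grip": 0.8},
    {"x": 0, "y": 0, "z": 0, "wx": 0, "wy": 0, "wz": 0, "grip": 0.8},
  ],
)

```text
clock: 9.25
eef_pos: [459.1, 378.2, 209.3]
eef_rot: [-3.141, -0.001, 0.162]
wrist_force: [-0.3, 0.3, 0.9]
finger_gap: 75.1
```

```bash
python3 - <<'E'
from h import *
p,d,W=wrist("w4");find(p,d,W,"blue",32);print(manip.read_state()["joints"])
E
```

```text
blue [257. 176.] 735 ((457.3045654296875, 378.01202392578125), 21.42958641052246) 30.8
[ 6.27053368e-01  3.96406119e-01  1.38199937e+00 -1.09251226e-04
  1.36093768e+00  2.03671799e+00]
```

View pics/w4.png

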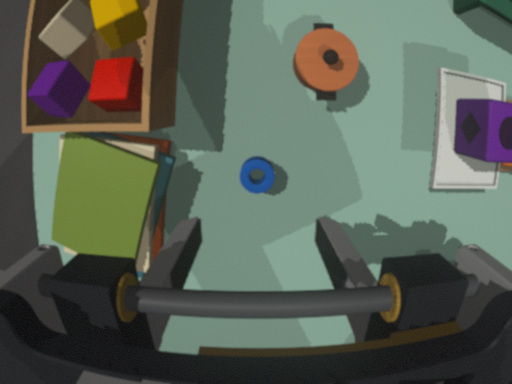

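Blue at (257,176) is centred, and the books at left stay outside the fingers. I descend and grip.

play_rows(
  commands=[
    {"x": -0.0018, "y": 0, "z": 0.04, "wx": 0, "wy": 0, "wz": 0, "grip": 0.8},
    {"x": 0, "y": 0, "z": 0.04, "wx": 0, "wy": 0, "wz": 0, "grip": 0.8},
    {"x": 0, "y": 0, "z": 0.04, "wx": 0, "wy": 0, "wz": 0, "grip": 0.8},
    {"x": 0, "y": 0, "z": 0.04, "wx": 0, "wy": 0, "wz": 0, "grip": 0.8},
    {"x": 0, "y": 0, "z": 0.025, "wx": 0, "wy": 0, "wz": 0, "grip": 0.8},
    {"x": 0, "y": 0, "z": 0.013, "wx": 0, "wy": 0, "wz": 0, "grip": 0.8},
    {"x": 0, "y": 0, "z": 0.006, "wx": 0, "wy": 0, "wz": 0, "grip": 0.8},
    {"x": 0, "y": 0, "z": 0, "wx": 0, "wy": 0, "wz": 0, "grip": 0.5},
    {"x": 0, "y": 0, "z": 0, "wx": 0, "wy": 0, "wz": 0, "grip": 0.4},
    {"x": 0, "y": 0, "z": 0, "wx": 0, "wy": 0, "wz": 0, "grip": 0.3},
    {"x": 0, "y": 0, "z": 0, "wx": 0, "wy": 0, "wz": 0, "grip": 0.3},
    {"x": 0, "y": 0, "z": 0, "wx": 0, "wy": 0, "wz": 0, "grip": 0.3},
  ],
  squeeze=10,
)

```text
clock: 10.8
eef_pos: [457.4, 378.2, 4.3]
eef_rot: [-3.141, -0.001, 0.162]
wrist_force: [-0.9, -0.5, 4.6]
finger_gap: 44.4
```

play_rows(
  commands=[
    {"x": 0, "y": 0, "z": -0.01, "wx": 0, "wy": 0, "wz": 0, "grip": 0.3},
    {"x": 0, "y": 0, "z": -0.03, "wx": 0, "wy": 0, "wz": 0, "grip": 0.3},
    {"x": 0, "y": 0, "z": -0.05, "wx": 0, "wy": 0, "wz": 0, "grip": 0.3},
    {"x": 0, "y": 0, "z": -0.05, "wx": 0, "wy": 0, "wz": 0, "grip": 0.3},
    {"x": 0, "y": 0, "z": -0.05, "wx": 0, "wy": 0, "wz": 0, "grip": 0.3},
    {"x": 0, "y": 0, "z": -0.05, "wx": 0, "wy": 0, "wz": 0, "grip": 0.3},
    {"x": 0, "y": 0, "z": -0.02, "wx": 0, "wy": 0, "wz": 0, "grip": 0.3},
    {"x": 0.009, "y": 0.0466, "z": 0, "wx": 0, "wy": 0, "wz": 0, "grip": 0.3},
    {"x": 0.009, "y": 0.0466, "z": 0, "wx": 0, "wy": 0, "wz": 0, "grip": 0.3},
    {"x": 0.009, "y": 0.0466, "z": 0, "wx": 0, "wy": 0, "wz": 0, "grip": 0.3},
    {"x": 0.009, "y": 0.0466, "z": 0, "wx": 0, "wy": 0, "wz": 0, "grip": 0.3},
    {"x": 0.009, "y": 0.0466, "z": 0, "wx": 0, "wy": 0, "wz": 0, "grip": 0.3},
    {"x": 0.009, "y": 0.0466, "z": 0, "wx": 0, "wy": 0, "wz": 0, "grip": 0.3},
    {"x": 0.009, "y": 0.0466, "z": 0, "wx": 0, "wy": 0, "wz": 0, "grip": 0.3},
    {"x": 0.009, "y": 0.0466, "z": 0, "wx": 0, "wy": 0, "wz": 0, "grip": 0.3},
    {"x": 0.009, "y": 0.0466, "z": 0, "wx": 0, "wy": 0, "wz": 0, "grip": 0.3},
    {"x": 0.009, "y": 0.0466, "z": 0, "wx": 0, "wy": 0, "wz": 0, "grip": 0.3},
    {"x": 0.009, "y": 0.0466, "z": 0, "wx": 0, "wy": 0, "wz": 0, "grip": 0.3},
    {"x": 0.009, "y": 0.0466, "z": 0, "wx": 0, "wy": 0, "wz": 0, "grip": 0.3},
    {"x": 0, "y": 0, "z": 0, "wx": 0, "wy": 0, "wz": 0, "grip": 0.3},
  ],
)

```text
clock: 13.3
eef_pos: [653.8, -159.4, 263.1]
eef_rot: [-3.141, 0.001, 0.158]
wrist_force: [0.2, 0.1, -0.0]
finger_gap: 44.4
```

```bash
python3 - <<'E'
from h import *
s=manip.read_state();print(s["eef_pos"],s["finger_gap"],s["joints"])
p,d,W=wrist("w5");find(p,d,W,"blue",s["eef_pos"][2]+26,10)
E
```

```text
[ 653.76790656 -159.35075338  263.08220228] 44.438670947123924 [-2.93369414e-01  5.60047577e-01  1.02411581e+00 -3.19006640e-04
  1.55869677e+00  1.11907898e+00]
blue [257. 248.] 3310 ((653.1708374023438, -160.39991760253906), 21.532751083374023) 288.9
```

View pics/w5.png

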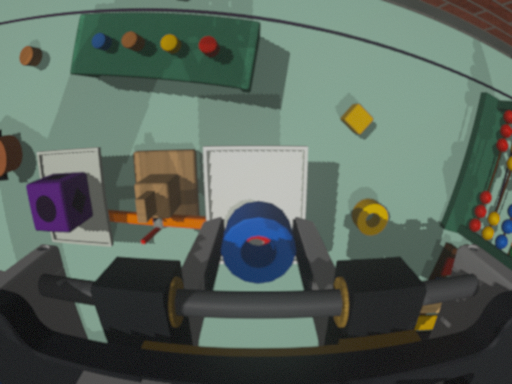

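Blue is held at (257,248) above the pan's free half. I lower it, then ease it down nearly to level height before opening.

play_rows(
  commands=[
    {"x": 0, "y": 0, "z": 0.03, "wx": 0, "wy": 0, "wz": 0, "grip": 0.3},
    {"x": 0, "y": 0, "z": 0.04, "wx": 0, "wy": 0, "wz": 0, "grip": 0.3},
    {"x": 0, "y": 0, "z": 0.04, "wx": 0, "wy": 0, "wz": 0, "grip": 0.3},
    {"x": 0, "y": 0, "z": 0.03, "wx": 0, "wy": 0, "wz": 0, "grip": 0.3},
    {"x": 0, "y": 0, "z": 0.01, "wx": 0, "wy": 0, "wz": 0, "grip": 0.3},
    {"x": 0, "y": 0, "z": 0.005, "wx": 0, "wy": 0, "wz": 0, "grip": 0.3},
    {"x": 0, "y": 0, "z": 0.002, "wx": 0, "wy": 0, "wz": 0, "grip": 0.3},
    {"x": 0, "y": 0, "z": 0.002, "wx": 0, "wy": 0, "wz": 0, "grip": 0.3},
    {"x": 0, "y": 0, "z": 0.002, "wx": 0, "wy": 0, "wz": 0, "grip": 0.3},
    {"x": 0, "y": 0, "z": 0.002, "wx": 0, "wy": 0, "wz": 0, "grip": 0.3},
    {"x": 0, "y": 0, "z": 0.002, "wx": 0, "wy": 0, "wz": 0, "grip": 0.3},
    {"x": 0, "y": 0, "z": 0.002, "wx": 0, "wy": 0, "wz": 0, "grip": 0.3},
    {"x": 0, "y": 0, "z": 0.002, "wx": 0, "wy": 0, "wz": 0, "grip": 0.3},
    {"x": 0, "y": 0, "z": 0.002, "wx": 0, "wy": 0, "wz": 0, "grip": 0.3},
    {"x": 0, "y": 0, "z": 0, "wx": 0, "wy": 0, "wz": 0, "grip": 0.3},
    {"x": 0, "y": 0, "z": 0, "wx": 0, "wy": 0, "wz": 0, "grip": 0.3},
  ],
)

```text
clock: 15.35
eef_pos: [653.8, -156.4, 92.9]
eef_rot: [-3.142, 0.0, 0.162]
wrist_force: [-0.3, -0.1, -0.2]
finger_gap: 44.6
```

```bash
python3 - <<'E'
from h import *
p,d,W=wrist("w6");find(p,d,W,"red",124,16);find(p,d,W,"blue",124,16)
E
```

```text
red [258. 332.] 2050 ((580.2229614257812, -169.81378173828125), 30.11478614807129) 118.7
blue [257. 247.] 3507 ((653.2854614257812, -157.9757537841797), 21.826417922973633) 118.5
```

View pics/w6.png

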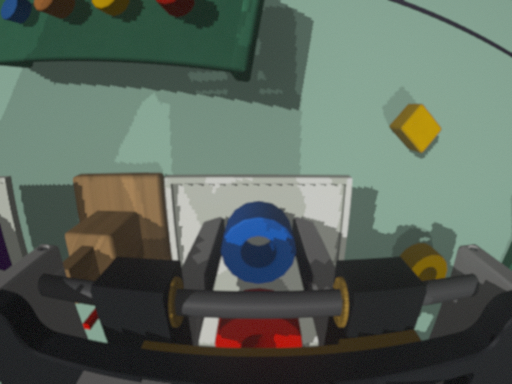

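The pan has followed down (red top 119 mm, blue top 118.5 mm), so blue rests on its floor. I release and withdraw.

play_rows(
  commands=[
    {"x": 0, "y": 0, "z": 0, "wx": 0, "wy": 0, "wz": 0, "grip": 0.5},
    {"x": 0, "y": 0, "z": 0, "wx": 0, "wy": 0, "wz": 0, "grip": 0.54},
    {"x": 0, "y": 0, "z": 0, "wx": 0, "wy": 0, "wz": 0, "grip": 0.6},
    {"x": 0, "y": 0, "z": 0, "wx": 0, "wy": 0, "wz": 0, "grip": 0.64},
    {"x": 0, "y": 0, "z": 0, "wx": 0, "wy": 0, "wz": 0, "grip": 0.64},
    {"x": 0, "y": 0, "z": 0, "wx": 0, "wy": 0, "wz": 0, "grip": 0.64},
    {"x": 0, "y": 0, "z": -0.01, "wx": 0, "wy": 0, "wz": 0, "grip": 0.64},
    {"x": 0, "y": 0, "z": -0.03, "wx": 0, "wy": 0, "wz": 0, "grip": 0.64},
    {"x": 0, "y": 0, "z": -0.04, "wx": 0, "wy": 0, "wz": 0, "grip": 0.64},
    {"x": 0, "y": 0, "z": -0.04, "wx": 0, "wy": 0, "wz": 0, "grip": 0.64},
    {"x": 0, "y": 0, "z": -0.04, "wx": 0, "wy": 0, "wz": 0, "grip": 0.64},
    {"x": -0.02, "y": 0, "z": -0.03, "wx": 0, "wy": 0, "wz": 0, "grip": 0.64},
    {"x": -0.04, "y": 0, "z": -0.02, "wx": 0, "wy": 0, "wz": 0, "grip": 0.64},
    {"x": -0.04, "y": 0, "z": 0, "wx": 0, "wy": 0, "wz": 0, "grip": 0.64},
    {"x": -0.04, "y": 0, "z": 0, "wx": 0, "wy": 0, "wz": 0, "grip": 0.64},
    {"x": -0.04, "y": 0, "z": 0, "wx": 0, "wy": 0, "wz": 0, "grip": 0.64},
    {"x": 0, "y": 0, "z": 0, "wx": 0, "wy": 0, "wz": 0, "grip": 0.64},
    {"x": 0, "y": 0, "z": 0, "wx": 0, "wy": 0, "wz": 0, "grip": 0.64},
  ],
)

```text
clock: 17.65
eef_pos: [476.6, -185.4, 303.5]
eef_rot: [3.141, -0.001, 0.162]
wrist_force: [-0.4, -0.4, -0.5]
finger_gap: 60.2
```

```bash
python3 - <<'E'
from h import *
p,d,W=wrist("w7");find(p,d,W,"red",116,16);find(p,d,W,"blue",116,16);find(p,d,W,"yel",32)
p,d=manip.camera("top");W=pts("top",d);find(p,d,W,"red",116,16);find(p,d,W,"blue",116,16);find(p,d,W,"yel",32)
w=W[(np.abs(W[...,2]-86)<14)&(p.min(-1)>110)]
for n,s in(("ours",-1),("cube",1)):
    t=w[(s*w[:,1]>50)&(abs(w[:,1])<250)&(abs(w[:,0]-600)<120)];print(n,len(t),np.median(t[:,2]))
print(manip.read_state()["eef_pos"],manip.read_state()["clock"])
E
```

```text
red [258.  91.] 1549 ((577.7975463867188, -170.28173828125), 29.910436630249023) 115.6
blue [258.  32.] 646 ((652.4888305664062, -157.9160919189453), 21.14604377746582) 115.5
yel [351.  10.] 348 ((744.1207885742188, -292.09759521484375), 20.239778518676758) 29.4
yel [372. 104.] 657 ((599.6300048828125, -349.60076904296875), 26.698572158813477) 31.0
yel [445. 236.] 785 ((401.8945007324219, -568.4344482421875), 64.07720947265625) 36.3
red [329. 179.] 112 ((575.0806884765625, -167.52035522460938), 29.926965713500977) 116.6
blue [327. 156.] 145 ((650.705078125, -155.3896026611328), 20.325143814086914) 116.3
yel [489. 271.] 237 ((406.34454345703125, -575.7686157226562), 54.92835998535156) 36.4
ours 1508 84.84238767577943
cube 1199 84.29136851620137
[ 476.87073223 -185.26324389  302.85852657] 17.75
```

View pics/w7.png

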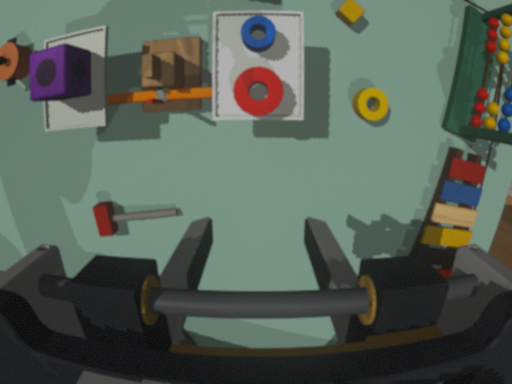

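Red (258,91) and blue (258,32) lie in the pan and yellow (372,104) is still on the bench. Both pans read about 84 mm. I wait briefly, recheck, then hand in.

play_rows(
  commands=[
    {"x": 0, "y": 0, "z": 0, "wx": 0, "wy": 0, "wz": 0, "grip": 0.64},
    {"x": 0, "y": 0, "z": 0, "wx": 0, "wy": 0, "wz": 0, "grip": 0.64},
    {"x": 0, "y": 0, "z": 0, "wx": 0, "wy": 0, "wz": 0, "grip": 0.64},
    {"x": 0, "y": 0, "z": 0, "wx": 0, "wy": 0, "wz": 0, "grip": 0.64},
    {"x": 0, "y": 0, "z": 0, "wx": 0, "wy": 0, "wz": 0, "grip": 0.64},
    {"x": 0, "y": 0, "z": 0, "wx": 0, "wy": 0, "wz": 0, "grip": 0.64},
  ],
)

```text
clock: 18.5
eef_pos: [476.2, -185.4, 302.9]
eef_rot: [3.142, -0.0, 0.162]
wrist_force: [-0.5, 0.5, -0.5]
finger_gap: 60.2
```

```bash
python3 - <<'E'
from h import *
p,d=manip.camera("top");W=pts("top",d)
w=W[(np.abs(W[...,2]-86)<14)&(p.min(-1)>110)];ok=[]
for n,s in(("ours",-1),("cube",1)):
    t=w[(s*w[:,1]>50)&(abs(w[:,1])<250)&(abs(w[:,0]-600)<120)];ok.append(np.median(t[:,2]));print(n,len(t),ok[-1])
if max(abs(np.array(ok)-84))<2.5: print(manip.sign_off())
E
```

```text
ours 1510 84.88538627112388
cube 1197 84.16980052504073
the job is handed in; nothing more can be done
None
```

The beam is level. I put the red (100 g) and blue (40 g) rings in the empty pan and let go of both. The yellow ring was not touched and is still on the bench.

- **Level:** just before hand-in the top camera read the ring pan at 84.9 mm and the cube pan at 84.2 mm. The target was 84 mm, and both readings had barely changed over about 0.8 s.
- **Rings:** both lie flat in the pan with their tops at about 115.5 mm.
- **Yellow ring:** the wrist camera found it at (600, -350) mm, within about 3 mm of the first measurements. The last top-camera search did not pick it up; I didn't look into why.
- **Robot and time:** the gripper was held clear at about 303 mm, and the job was handed in at about 18.5 s of the 61 s allowed.

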